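Aim an inspection mirror for the bench camera and hold it

TASK

Take the inspection mirror out of its blue rest by its orange grip and hold it upright in the air over the yellow cap of the inspection rig, with the mirror's centre at the height of the camera lens and its silver face turned so that the rig's camera sees the red dot in the middle of the mirror. Do not touch the rig, and leave the collet, the blue tin and the oil bottle where they stand. Finish while still holding the mirror steady at that angle: do not put it down or let go.

Things in the scene. Friction and masses are not known exactly. Their poses are not given: they have to be found in the camera images.
- mirror: Inspection mirror, loose, about 0.12 kg, upright: a black frame 8 mm thick (its x), 64 mm wide (its y) and 52 mm high, with an orange grip on top. The silver face is the side towards its own -x axis. Origin at the middle of the frame's lower edge, z up towards the grip. The whole is 130 mm high.
- mirror_centre (a point): Centre of the mirror, 26 mm above its lower edge; axes as the mirror's (silver face looks along -x).
- grip (a point): Middle of the mirror's orange upright grip: 14 mm thick along the mirror's x, 24 mm wide along its y, 68 mm high; it lies 70 mm above the mirror's centre. The grip's broad flat sides are parallel to the silver face. A 12 mm neck joins the grip to the frame.
- mirror_rest: Blue rest, fixed, 50 x 92 x 30 mm (its x, y, z) with an open-topped slot along its y, 22 mm deep, about 1.5 mm of play round the mirror's frame; the mirror stands in it at the start and comes out straight up. The mirror's x and y are nearly parallel to the rest's at the start, the silver face looking ahead and to the right as seen from the robot (45 degrees right of straight ahead, give or take 25). Origin at the centre of its underside.
- rig: Inspection rig, fixed to the worktop: a round aluminium base with a yellow cap (36 mm wide, top at z = 26 mm) on its vertical axis. A fixed arm carries a dark block with the red dot, a grey swing arm about the same axis carries the camera; the two stand on the side away from the robot, the block to the left, the camera to the right, 65 to 117 degrees apart. Block and camera are at most 105 mm high. Origin on the axis at the worktop.
- hold_point (a point): Point on the rig's axis above the yellow cap, 75 mm above the worktop: the same height as lens and dot. The camera looks straight at it. The mirror's centre belongs here.
- dot (a point): Centre of the red dot (16 mm across) on the upright side of the dark block that faces the rig's axis; 150 mm from the axis, 75 mm above the worktop.
- lens (a point): Front of the lens of the small black camera on the swing arm; it looks level at the rig's axis, 150 mm away, 75 mm above the worktop. The arm's angle about the axis differs from start to start; it stays where it is unless pushed.
- halfway (a point): The point halfway between the dot and the lens. Dot and lens are equally far from the hold point, so the camera sees the dot in the mirror when the mirror is at the hold point and a line straight out from the middle of the silver face passes through this point.
- collet_centre (a point): Centre of a loose steel collet, 33 mm wide, 40 mm high, a bystander.
- blue_tin_centre (a point): Centre of a loose round blue tin, 66 mm wide, 37 mm high, a bystander.
- oil_bottle_centre (a point): Centre of a loose white oil bottle with a red spout, 54 mm wide, 126 mm high, a bystander.
Not all that is in view belongs to the job. Of the things that look like the mirror, the larger one is meant.

How it is judged:
By the outcome, as a careful person would: the job done as asked, in the order asked, and still so for the second after the job is handed in, while the arm keeps its last pose, push and grip.
It also fails if it takes over 35 s, if anything falls off the work surface, if the arm or the gripper's body presses on something with over 40 N, if the wrist force passes 120 N, or if a joint passes its speed limit or range.

ROBOT

A 7-joint arm with a two-finger parallel gripper is mounted at the origin on a cart in front of the work surface, level with it; the furniture and walls round the work are solid. World frame = base frame: x ahead of the robot, y to its left, z up, the work surface at z = 0. Lengths are in m, angles in degrees, forces in N, time in s.
With the tool pointing down it reaches from about 0.4 to 0.925 m from the base axis. Payload 5.6 kg.
Tool frame: the origin (TCP) lies midway between the tips of the shut fingers; the grasp point (between the pads) lies 19 mm behind it; z points along the fingers, y is the line along which they close (so a half turn about z gives the same grasp; the last joint's range is limited). The gripper opens to 85 mm and grips with 20 to 120 N. Pads are 22 mm wide; open, the fingers measure 114 mm over their backs; the gripper's body (76 mm by 85 mm) begins 54 mm behind the grasp point. The pads swing forward as they close: fully open they stand 13 mm farther back than shut.
Start: joints at [-78.094, 26.786, -0.665, 91.828, 0.344, 61.387, -3.226], TCP at [0.161, 0.63, 0.231] pointing down, gripper open.
Joint ranges: [-144.91, 144.91], [-17.63, 115.5], [-89.93, 88.59], [15.96, 139.68], [-74.01, 254.01], [8.47, 105.57], [-167.45, 167.45]. Speed limits (degrees/s): [147.25, 147.25, 180, 180, 180, 180, 180].

INTERFACE

Orientations are given as [roll, pitch, yaw] about the fixed x, y, z axes, in that order (R = Rz(yaw) Ry(pitch) Rx(roll)).
In Python, from bench import arm, solver, readout, eyes gives the robot as it stands. The module is installed in compiled form; this text tells all that it offers. Calls block until the motion is done:
- arm.movep(position, orientation): joint-space move of the TCP to a pose.
- arm.movel(position, ori=None, max_speed=0.15, until_force=None): straight line of the TCP; ori=None keeps the orientation; max_speed is the mean speed in m/s. With until_force (N) it stops when the force on the tool has changed by that much, and returns True; else False.
- arm.movej(angles): joint-space move.
- arm.set_gripper(opening, grasp_force=None): opening from 0.0 (shut) to 1.0 (fully open); grasp_force is the grip in N (None keeps the last); returns when the fingers have stopped.
- arm.pause(seconds).
- solver.solve_ik(position, orientation): joint angles nearest the present ones, or None.
- readout.sense(): the state.
- eyes.capture(name): name is "scene" or "top"; returns a dict with "pixels" (420x560x3 uint8, red, green, blue), "z_map" (420x560 float32, m along the optical axis (not along the pixel's ray), 0 where there is no reading), "fx", "fy", "cx", "cy" (pixels), "dist_coeffs" ([k1, k2, p1, p2, k3] as OpenCV has them; the pictures are not rectified), "R" (3x3) and "t" (3): a world point X has camera coordinates R X + t. Camera axes: x right, y down, z forward; pixel columns grow to the right and rows downward; lengths in m; the calibration is good to about 2 mm. A picture is of the moment at which its call begins.
A pose or a line that the arm cannot do raises arm.MotionError and nothing moves.
- arm.finish_job(): hands the job in; it is judged then, once.
The state is a dict: "clock": time; "q": joint angles; "qd": joint speeds; "tau": joint torques, N m; "ee_pos": TCP position; "eef_rot": TCP orientation; "contact_force": force on the tool from outside, world axes, zero at the start; "ft_torque": the same for the moment, N m; "width": opening from 0.0 (shut) to 1.0 (fully open); "gripper_force": force on a finger pad.
Only numpy, scipy, OpenCV 4.12 (cv2) and the standard library are available. Lean on these libraries where they do the work, as an engineer would, in place of code of your own. Each camera call takes 0.05 s, during which the arm holds its last target. There are 200 camera calls.

## Working session

There is one attempt and no reset: what is moved stays moved. The work goes in short steps, each a Python script; the robot and the scene stay as the last script left them, time stands still between calls to the robot, and variables do not carry over. Pictures are saved under pics/ and viewed, at most 10 in all, crops included, and the job is handed in when it is done.

```bash
mkdir -p pics; cat > h.py <<'E'
import numpy as np, cv2
from bench import arm, solver, readout, eyes
def cloud(c):
    h,w=c["z_map"].shape
    K=np.array([[c["fx"],0,c["cx"]],[0,c["fy"],c["cy"]],[0,0,1.]])
    u,v=np.meshgrid(np.arange(w),np.arange(h))
    p=np.stack([u,v],-1).reshape(-1,1,2).astype(np.float64)
    n=cv2.undistortPoints(p,K,np.array(c["dist_coeffs"],float)).reshape(h,w,2)
    z=c["z_map"].astype(float)
    X=np.dstack([n[...,0]*z,n[...,1]*z,z])
    W=(X-np.array(c["t"]))@np.array(c["R"])
    W[z==0]=np.nan
    return W
def save(img,name): cv2.imwrite("pics/"+name,cv2.cvtColor(img,cv2.COLOR_RGB2BGR))
E
python3 - <<'E'
from h import *
ims={}
for n in("scene","top"):
    c=eyes.capture(n); np.savez(n+"0.npz",**c); save(c["pixels"],n+"0.png")
    print(n,c["t"],-np.array(c["R"]).T@np.array(c["t"]),c["fx"])
print(readout.sense())
E
```

```text
scene [-0.35506323  0.38550143  0.93726115] [ 0.02531002 -0.49384501  0.95321363] 456.139751817995
top [0.01849103 0.57261146 1.09035625] [0.37489002 0.03701487 1.17268492] 417.26620716321116
{'clock': 0.1, 'q': array([-78.0939078 ,  26.83151985,  -0.66350105,  91.87641847,
         0.34095602,  61.38718085,  -3.22569124]), 'qd': array([-0.04787241,  0.00021106, -0.02265064, -0.08310359,  0.03136102,
       -0.06558656,  0.10060863]), 'tau': array([ 7.67207330e-04, -5.33516550e+01,  2.15869525e-02, -2.51968235e+01,
        1.14778071e-02,  4.29066306e-03, -1.38861475e-05]), 'ee_pos': array([0.16125411, 0.62915114, 0.23042157]), 'eef_rot': array([-1.79906980e+02,  4.81443487e-03,  1.65624061e+02]), 'contact_force': array([ 0.28981338, -0.71457108,  0.04112399]), 'ft_torque': array([-0.03219742,  0.00666068,  0.01685034]), 'gripper_force': 0.0, 'width': 0.9974371792093073}
```

View pics/scene0.png

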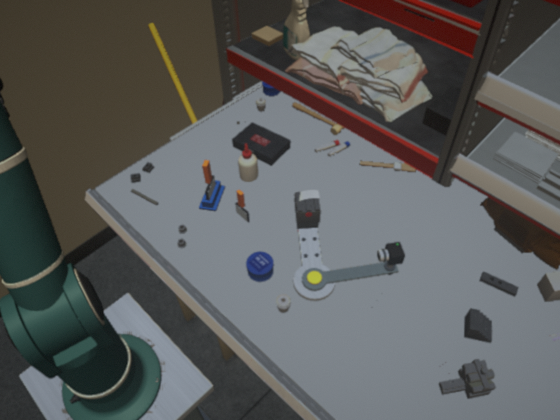

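View pics/top0.png

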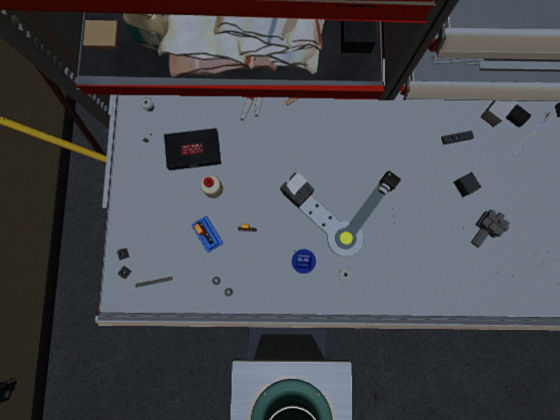

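The scene picture shows the blue rest with the large orange-gripped mirror at (210,185), a smaller decoy without a rest at (241,205), the bottle at (248,165) and the tin at (260,265). The rig's cap is at (315,279), its block at (308,208) and its camera at (392,253). In the top picture these are the rest (207,234), decoy (247,228), cap (346,239), block (297,188) and camera (390,181).
Mirror candidates: scene (210,185) in the rest, or scene (241,205), which is smaller. I choose the larger one, in the rest.

```bash
cat > m.py <<'E'
from h import *
S={n:dict(np.load(n+"0.npz")) for n in("scene","top")}
for n,c in S.items():
    W=cloud(c); px=c["pixels"]; hsv=cv2.cvtColor(px,cv2.COLOR_RGB2HSV); H,Sa,V=[hsv[...,i].astype(int) for i in range(3)]
    win={"scene":dict(rest=(190,150,230,215),dec=(230,185,255,225),cap=(295,260,335,300),dot=(295,200,325,225),cam=(372,235,410,270),collet=(272,290,295,315),tin=(240,245,280,285)),
     "top":dict(rest=(185,210,230,256),dec=(235,218,262,236),cap=(330,222,365,256),dot=(275,165,325,215),cam=(370,165,405,200),collet=(335,265,355,283),tin=(285,245,320,277))}[n]
    def rep(k,mask,lab):
        x0,y0,x1,y1=win[k]; m=np.zeros_like(mask); m[y0:y1,x0:x1]=mask[y0:y1,x0:x1]; m&=np.isfinite(W[...,0])
        P=W[m]
        if len(P)<3: print(n,lab,"none");return P
        uv=np.argwhere(m).mean(0)[::-1]
        r=cv2.minAreaRect((P[:,:2]*1000).astype(np.float32))
        print(n,lab,len(P),"px",uv.round(1),"mean",P.mean(0).round(4),"z",P[:,2].min().round(3),P[:,2].max().round(3),"rect",np.round(r[0],1),np.round(r[1],1),round(r[2],1)); return P
    org=(H<20)&(H>3)&(Sa>150)&(V>80); blue=(H>95)&(H<125)&(Sa>120)
    rep("rest",org,"grip"); rep("dec",org,"decoy"); 
    rep("rest",org&(W[...,2]>0.12),"griptop")
    rep("rest",blue,"rest"); rep("rest",blue&(W[...,2]>0.025),"resttop")
    rep("cap",(H>20)&(H<35)&(Sa>120),"cap")
    rep("dot",((H<6)|(H>172))&(Sa>120),"dot")
    rep("dot",(W[...,2]>0.085)&(W[...,2]<.12),"block")
    rep("cam",(W[...,2]>0.045)&(W[...,2]<.12),"cam")
    rep("collet",(W[...,2]>0.02),"collet"); rep("tin",(W[...,2]>0.02),"tin")
def crop(c,x0,y0,x1,y1,s): return cv2.resize(c["pixels"][y0:y1,x0:x1],None,fx=s,fy=s,interpolation=cv2.INTER_CUBIC)
a=crop(S["scene"],185,140,265,225,4);b=crop(S["scene"],285,180,415,300,3)
d=crop(S["top"],185,170,265,255,4);e=crop(S["top"],275,160,415,280,3)
h=max(i.shape[0] for i in(a,b,d,e)); pad=lambda i:cv2.copyMakeBorder(i,0,h-i.shape[0],0,420-i.shape[1] if i.shape[1]<=420 else 0,cv2.BORDER_CONSTANT)
g=np.vstack([np.hstack([pad(a)[:300],pad(b)[:300]]),np.hstack([pad(d)[:300],pad(e)[:300]])])[:, :]
g=np.vstack([np.hstack([cv2.resize(a,(380,300)),cv2.resize(b,(400,300))]),np.hstack([cv2.resize(d,(380,300)),cv2.resize(e,(400,300))])])
save(g,"crop1.png")
E
python3 m.py
```

```text
scene grip 67 px [205.9 170. ] mean [0.4804 0.2341 0.1184] z 0.077 0.139 rect [483.5 235.3] [21.2 12. ] 30.8
scene decoy 29 px [240.2 195.4] mean [0.4963 0.1226 0.0921] z 0.062 0.103 rect [496.6 124.1] [ 7.3 14.3] 5.1
scene griptop 39 px [205.3 165.5] mean [0.482  0.235  0.1333] z 0.121 0.139 rect [483.5 235.3] [21.2 12. ] 30.8
scene rest 288 px [212.8 197.4] mean [0.4804 0.2254 0.0182] z 0.001 0.037 rect [485.1 238.4] [89.1 48.1] 32.9
scene resttop 126 px [211.4 194.4] mean [0.4795 0.2283 0.0291] z 0.025 0.037 rect [487.2 235.7] [84.7 31.4] 27.1
scene cap 148 px [314.1 277.1] mean [ 0.4779 -0.1462  0.0251] z 0.02 0.031 rect [ 478.6 -145.7] [33.1 33.4] 35.7
scene dot 15 px [308. 214.] mean [ 0.5792 -0.0341  0.0758] z 0.069 0.082 rect [579.4 -34. ] [ 5.2 10.1] 40.2
scene block 222 px [307.9 205.3] mean [ 0.5906 -0.0229  0.0905] z 0.085 0.097 rect [592.  -21.9] [40.8 58.3] 45.0
scene cam 460 px [391.2 253.7] mean [ 0.6171 -0.2566  0.0847] z 0.056 0.097 rect [ 618.8 -252.3] [41.7 56.1] 57.6
scene collet 175 px [283.4 301.9] mean [ 0.3767 -0.1434  0.036 ] z 0.02 0.044 rect [ 378.4 -142. 
[... 637 characters left out ...]
ect [486.4 240.9] [84.4 31.1] 32.6
top cap 130 px [345.9 237.6] mean [ 0.4797 -0.1449  0.0258] z 0.016 0.032 rect [ 479.  -145.1] [33.6 33.1] 84.1
top dot 8 px [305.  198.1] mean [ 0.5778 -0.0284  0.0837] z 0.06 0.095 rect [573.4 -22. ] [ 3.6 36.2] 30.9
top block 480 px [298.  188.4] mean [ 0.6018 -0.0092  0.0945] z 0.085 0.105 rect [601.4 -11.1] [61.9 59.9] 46.7
top cam 332 px [388.1 182.8] mean [ 0.6216 -0.2498  0.0883] z 0.056 0.1 rect [ 621.3 -250.4] [41.7 58.2] 53.3
top collet 115 px [344.6 274.6] mean [ 0.3792 -0.1381  0.0379] z 0.024 0.044 rect [ 379.4 -138.6] [29.  29.5] 88.7
top tin 475 px [303.6 261.3] mean [ 0.4133 -0.028   0.0371] z 0.023 0.042 rect [414.1 -27.8] [62.4 64.3] 89.7
```

View pics/crop1.png

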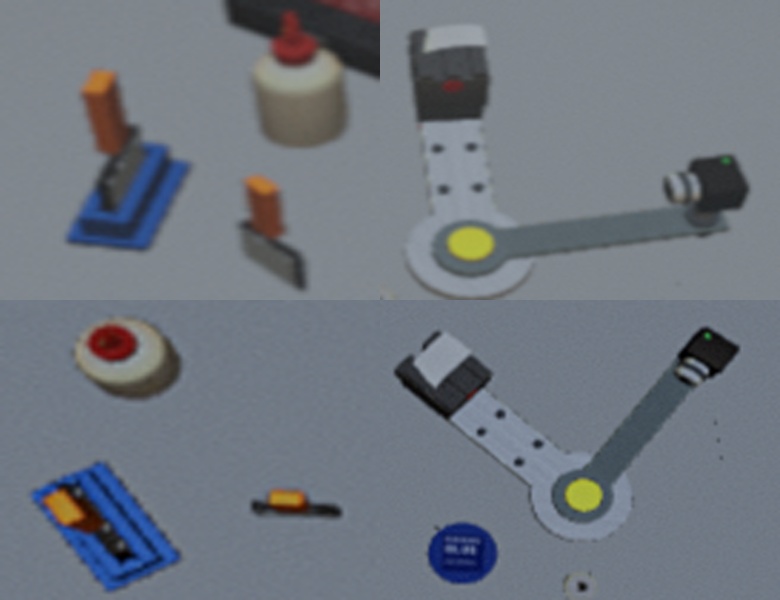

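The crop confirms the choice: the big mirror stands in the blue rest with its silver face towards the ahead-right side, and its grip top measures z≈0.138 as expected. The dot is 150 mm from the cap axis at z 0.076, which also fits. Next I'll refine the rig headings and check IK.

```bash
cat > r.py <<'E'
from h import *
caps={"scene":(.4786,-.1457),"top":(.4790,-.1451)}
for n in caps:
    c=dict(np.load(n+"0.npz")); W=cloud(c); px=c["pixels"].astype(int)
    d=W[...,:2]-caps[n]; r=np.hypot(*np.moveaxis(d,-1,0)); a=np.degrees(np.arctan2(d[...,1],d[...,0]))
    hsv=cv2.cvtColor(c["pixels"],cv2.COLOR_RGB2HSV)
    for r0,r1 in((.05,.08),(.08,.11)):
        for lo,hi,t in((-70,-5,"swing"),(15,80,"fixed")):
            m=(r>r0)&(r<r1)&(a>lo)&(a<hi)
            V=px.sum(-1)/3; h=[]
            bg=np.median(V[(r>r0)&(r<r1)&(np.abs(a)>100)])
            row=[]
            for b in np.arange(lo,hi,2.5):
                k=m&(a>=b)&(a<b+2.5)
                row.append(f"{b:.0f}:{V[k].mean()-bg:.0f}/{np.nanmedian(W[...,2][k])*1e3:.0f}")
            kz=m&(W[...,2]>.007)
            s=np.arcsin(0); 
            th=np.radians(a[kz].mean()) if kz.sum() else 0
            print(n,t,r0,len(a[kz]),a[kz].mean().round(2), "edges",np.percentile(a[kz],[3,97]).round(1))
            if r0==.08: print(" ".join(row))
    # camera body & block tops
    for lo,hi,t,r0,r1 in((-70,-5,"cam",.14,.215),(15,80,"block",.14,.215)):
        for zl in(.05,.08):
            m=(r>r0)&(r<r1)&(a>lo)&(a<hi)&(W[...,2]>zl)&(W[...,2]<.11)
            P=W[m]; q=cv2.minAreaRect((P[:,:2]*1000).astype(np.float32)); cc=np.array(q[0])/1000-caps[n]
            print(n,t,zl,len(P),"mean a",a[m].mean().round(2),"rect a",np.degrees(np.arctan2(cc[1],cc[0])).round(2),np.round(q[1],1),round(q[2],1),"rmin",r[m].min().round(3))
E
python3 r.py
python3 - <<'E'
from h import *
for y,p in((33,(.486,.239,.09)),(-147,(.486,.239,.09)),(33,(.486,.239,.25)),(-147,(.486,.239,.25)),(95.7,(.479,-.1455,.13)),(-84.3,(.479,-.1455,.13)),(95.7,(.479,-.1455,.25)),(-84.3,(.479,-.1455,.25))):
    q=solver.solve_ik(p,[180,0,y]); print(y,p,None if q is None else np.round(q,1))
E
```

```text
scene swing 0.05 160 -38.71 edges [-53.4 -23.1]
scene fixed 0.05 199 47.97 edges [27.2 69.6]
scene swing 0.08 158 -38.29 edges [-47.7 -28.2]
-70:0/0 -68:-0/0 -65:0/0 -62:0/-1 -60:0/0 -58:0/-1 -55:0/-1 -52:0/-1 -50:-7/1 -48:-21/15 -45:-21/8 -42:-33/17 -40:-36/19 -38:-36/19 -35:-36/20 -32:-35/20 -30:-31/19 -28:-26/16 -25:nan/nan -22:-15/-1 -20:-8/-1 -18:-2/-0 -15:1/-1 -12:1/-1 -10:1/-0 -8:1/-1
scene fixed 0.08 183 48.11 edges [33.9 62.1]
15:1/-0 18:1/-2 20:1/-1 22:1/-0 25:1/-1 28:-0/-0 30:4/-1 32:12/12 35:17/11 38:19/11 40:19/10 42:18/12 45:20/10 48:19/11 50:16/12 52:17/12 55:18/10 58:18/11 60:8/10 62:-0/1 65:-1/-1 68:1/-2 70:1/-1 72:1/-1 75:1/-1 78:1/-1
scene cam 0.05 460 mean a -38.66 rect a -37.26 [41.7 56.1] 57.6 rmin 0.148
scene cam 0.08 340 mean a -37.77 rect a -37.29 [41.7 56. ] 58.3 rmin 0.148
scene block 0.05 729 mean a 47.61 rect a 47.35 [65.5 60.1] 47.4 rmin 0.148
scene block 0.08 540 mean a 47.37 rect a 47.35 [65.5 59.9] 47.1 rmin 0.148
top swing 0.05 126 -36.54 edges [-51.1 -22.4]
top fixed 0.05 191 48.34 edges [25.9 70.9]
top swing 0.08 121 -36.4 edges [-45.5 -27.2]
-70:0
[... 904 characters left out ...]
  27.5  -0.5 113.    0.4  39.5  93. ]
33 (0.486, 0.239, 0.25) [-58.   16.3  34.2 107.8 -10.6  59.  -76.4]
-147 (0.486, 0.239, 0.25) [-33.7  15.1   4.7 106.3  -1.4  58.7  94.6]
95.7 (0.479, -0.1455, 0.13) [-26.8  26.9  50.  119.7 -28.9  46.   46.5]
-84.3 (0.479, -0.1455, 0.13) [ -41.7   45.3   77.3  120.3  -52.7   60.6 -111.1]
95.7 (0.479, -0.1455, 0.25) [-31.1  13.9  51.9 113.7 -12.9  58.2  32.5]
-84.3 (0.479, -0.1455, 0.25) [ -47.7   26.3   78.9  114.3  -29.1   63.4 -130.4]r.py:15: RuntimeWarning: Mean of empty slice.
  row.append(f"{b:.0f}:{V[k].mean()-bg:.0f}/{np.nanmedian(W[...,2][k])*1e3:.0f}")
  ret = ret.dtype.type(ret / rcount)
  return np.nanmean(a, axis, out=out, keepdims=keepdims)
```

```bash
python3 - <<'E'
from h import *
arm.set_gripper(0.55)
arm.movep((.486,.239,.22),[180,0,33])
s=readout.sense(); print(s["clock"],s["ee_pos"],s["eef_rot"],s["q"].round(1))
c=eyes.capture("top"); save(c["pixels"],"top1.png"); c2=eyes.capture("scene")
def crop(c,x0,y0,x1,y1): return cv2.resize(c["pixels"][y0:y1,x0:x1],(390,330),interpolation=cv2.INTER_CUBIC)
arm.movel((.486,.239,.088),max_speed=.1,until_force=8)
s=readout.sense(); print(s["clock"],s["ee_pos"],s["eef_rot"],s["contact_force"])
d=eyes.capture("scene")
save(np.hstack([crop(c2,150,80,280,210),crop(d,150,80,280,210)]),"pre.png")
E
```

```text
2.4083 [0.48566114 0.24021811 0.21996488] [-1.79977186e+02 -7.83106297e-03  3.31400631e+01] [-57.5  18.5  33.8 109.5 -12.4  55.6 -74.8]
3.975 [0.48644085 0.23925221 0.08860298] [-1.79994307e+02 -7.25958158e-02  3.29997300e+01] [0.36923382 0.43642378 0.37462795]
```

View pics/pre.png

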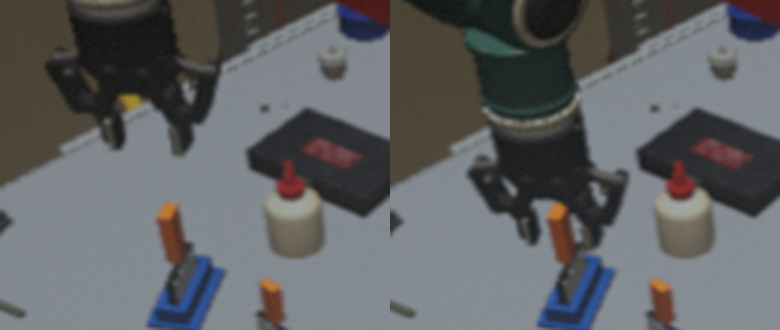

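The grip stands between the two open fingers in the right half, at about (560,235), and the bottle is clear at (685,225). I'll close gently, check the force, then lift.

```bash
python3 - <<'E'
from h import *
def p(t):
    s=readout.sense(); print(t,round(float(s["clock"]),2),s["ee_pos"].round(4),s["eef_rot"].round(2),s["contact_force"].round(1),s["ft_torque"].round(2),s["width"],s["gripper_force"])
arm.set_gripper(0.0,20); p("closed20")
arm.pause(.2); arm.set_gripper(0.0,50); p("closed50")
arm.movel((.486,.239,.140),max_speed=.08,until_force=10); p("up")
arm.movel((.486,.239,.25),max_speed=.12); p("up2")
c=eyes.capture("scene"); t=eyes.capture("top")
np.savez("scene1.npz",**c);np.savez("top1.npz",**t)
save(np.hstack([cv2.resize(c["pixels"][60:230,140:290],(390,440)),cv2.resize(t["pixels"][150:300,130:280],(390,440))]),"lift.png")
E
```

```text
closed20 4.41 [0.4862 0.2391 0.0883] [-1.8e+02 -3.0e-02  3.3e+01] [ 0.2 -0.3  2.7] [-0.01  0.07  0.02] 0.15959624018019355 22.316655814647675
closed50 4.83 [0.4863 0.2391 0.0884] [-1.7999e+02 -4.0000e-02  3.3000e+01] [-0.5  0.4  5.7] [-0.13  0.13  0.04] 0.16235198108197132 50.09306073188782
up 5.62 [0.4857 0.239  0.1399] [-1.7999e+02  2.0000e-02  3.3020e+01] [-0.7 -0.5 -1.6] [-0.02  0.05 -0.01] 0.15648771485722188 49.3131959438324
up2 6.69 [0.4855 0.2388 0.2492] [1.7999e+02 9.0000e-02 3.3000e+01] [ 0.3 -0.4 -1. ] [-0.02  0.05  0.  ] 0.1533264827826173 49.31076407432556
```

View pics/lift.png

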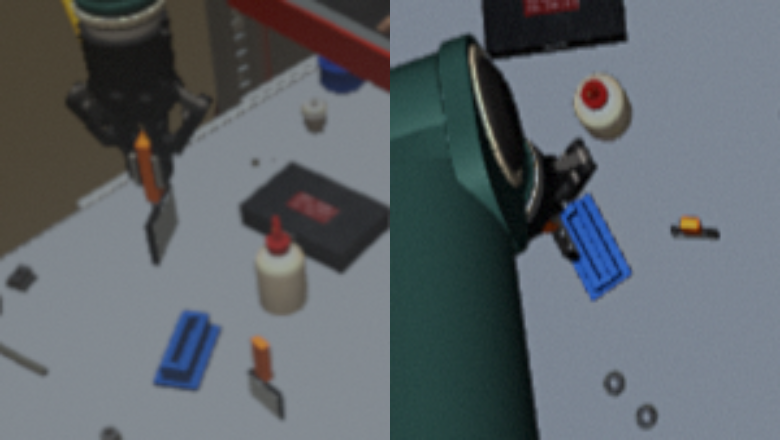

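The mirror is out of its rest and hangs below the fingers, with its frame at about (162,230) in the left half. I'll measure its pose in the hand.

```bash
cat > mp.py <<'E'
from h import *
def measure(c,tcp,zlow,n_head):
    W=cloud(c); d=W-np.array([tcp[0],tcp[1],0]); h=np.radians(n_head)
    nrm=d[...,0]*np.cos(h)+d[...,1]*np.sin(h); lat=-d[...,0]*np.sin(h)+d[...,1]*np.cos(h)
    m=(np.abs(nrm)<.025)&(np.abs(lat)<.05)&(W[...,2]>zlow-.02)&(W[...,2]<zlow+.056)
    P=W[m]; u,v=np.argwhere(m).mean(0)[::-1]
    print("n",len(P),"px",u.round(),v.round(),"z",np.percentile(P[:,2],[1,5,95,99]).round(4),"lat",np.percentile(lat[m],[1,5,50,95,99]).round(4),"nrm",np.percentile(nrm[m],[1,50,99]).round(4))
    Q=P
    for _ in range(5):
        o=Q.mean(0); U,S,Vt=np.linalg.svd(Q-o); n=Vt[2]; e=np.abs((P-o)@n); Q=P[e<max(.0025,0)]
    n=n*np.sign(n[0]*np.cos(h)+n[1]*np.sin(h)); print("inl",len(Q),"normal head",np.degrees(np.arctan2(n[1],n[0])).round(2),"tilt",np.degrees(np.arcsin(n[2])).round(2),"rms",np.std((Q-o)@n).round(5),"o",o.round(4))
    # in-plane orientation: lower edge line
    l=lat[m]; z=P[:,2]; b=np.linspace(np.percentile(l,6),np.percentile(l,94),9)
    lo=[z[(l>=x)&(l<y)].min() for x,y in zip(b,b[1:])]; hi=[z[(l>=x)&(l<y)].max() for x,y in zip(b,b[1:])]; print("low edge",np.round(lo,3),"up",np.round(hi,3),"lat",b.round(3))
E
python3 - <<'E'
from mp import *
measure(dict(np.load("scene1.npz")),(.4855,.2388),.169,-57)
E
```

```text
n 237 px 202.0 146.0 z [0.1711 0.1751 0.2216 0.224 ] lat [-0.0321 -0.0312 -0.0076  0.0276  0.0305] nrm [-0.004   0.0028  0.0047]
inl 197 normal head -57.75 tilt 1.04 rms 0.00091 o [0.4846 0.2347 0.1993]
low edge [0.171 0.171 0.173 0.175 0.173 0.176 0.172 0.171] up [0.222 0.223 0.221 0.224 0.224 0.224 0.224 0.222] lat [-0.031 -0.024 -0.017 -0.01  -0.002  0.005  0.012  0.019  0.026]
```

```bash
python3 - <<'E'
from mp import *
def p(t):
    s=readout.sense(); print(t,round(float(s["clock"]),2),s["ee_pos"].round(4),s["eef_rot"].round(2),s["contact_force"].round(1),s["q"].round(1),s["gripper_force"].round(1)); return s
arm.movel((.4788,-.1454,.25),[180,0,95.9],max_speed=.12); p("over")
arm.movel((.4788,-.1454,.1285),max_speed=.06,until_force=8); arm.pause(.4); s=p("hold")
for n in("scene","top"):
    c=eyes.capture(n); np.savez(n+"2.npz",**c)
    if n=="scene":
        measure(c,s["ee_pos"],.049,5.7)
    save(cv2.resize(c["pixels"],(800,600)),n+"2.png")
E
```

```text
Traceback (most recent call last):
AttributeError: 'float' object has no attribute 'round'
```

```bash
python3 - <<'E'
from mp import *
def p(t):
    s=readout.sense(); print(t,round(float(s["clock"]),2),s["ee_pos"].round(4),s["eef_rot"].round(2),s["contact_force"].round(1),s["q"].round(1),s["gripper_force"]); return s
p("over")
arm.movel((.4788,-.1454,.1285),max_speed=.06,until_force=8); arm.pause(.4); s=p("hold")
for n in("scene","top"):
    c=eyes.capture(n); np.savez(n+"2.npz",**c)
    if n=="scene":
        measure(c,s["ee_pos"],.049,5.7)
    save(cv2.resize(c["pixels"],(800,600)),n+"2.png")
E
```

```text
over 10.14 [ 0.4789 -0.1451  0.25  ] [-1.800e+02 -1.000e-02  9.593e+01] [-0.1  0.  -2.3] [-20.9  12.   39.2 113.3  -8.9  57.7  28.4] 49.13663327693939
hold 12.72 [ 0.4788 -0.1454  0.1285] [179.99   0.    95.9 ] [ 0.3 -0.1 -0.2] [-15.4  23.   34.7 119.2 -19.   43.2  37.1] 49.13460731506348
n 352 px 314.0 266.0 z [0.049  0.0516 0.1006 0.1028] lat [-0.0286 -0.0278 -0.0004  0.0298  0.0328] nrm [-0.0079 -0.0054  0.0019]
inl 304 normal head 4.63 tilt -0.99 rms 0.00102 o [ 0.4733 -0.1449  0.077 ]
low edge [0.05  0.051 0.051 0.049 0.049 0.029 0.049 0.05 ] up [0.101 0.101 0.099 0.105 0.104 0.101 0.101 0.101] lat [-0.027 -0.021 -0.014 -0.007  0.     0.007  0.014  0.021  0.028]
```

View pics/scene2.png

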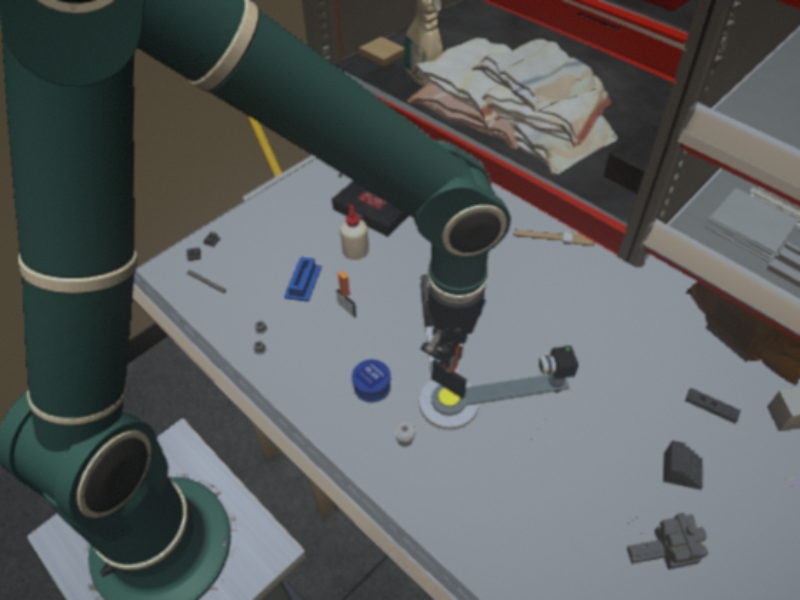

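The mirror hangs upright over the yellow cap at about (450,380), with its back to the robot. The tin (370,380), collet (405,433), bottle (353,233) and rig camera (560,360) are where they were. Measured frame height is 0.049–0.101 m, so its centre is at 75 mm. The measured normal points about 4.6–5.2°, against a bisector of about 5.5°, so I'll trim it slightly and hand in.

```bash
python3 - <<'E'
from mp import *
arm.movel((.4794,-.1460,.1285),[180,0,96.3],max_speed=.02); arm.pause(.6)
c=eyes.capture("scene"); s=readout.sense(); print(s["clock"],s["ee_pos"],s["eef_rot"],s["gripper_force"],s["contact_force"])
measure(c,s["ee_pos"],.049,5.7)
print(arm.finish_job())
E
```

```text
13.7167 [ 0.47940903 -0.14598274  0.12850448] [ 1.79997792e+02 -8.15639749e-04  9.63008446e+01] 49.13508474826813 [ 0.22285571 -0.12938671 -0.2126289 ]
n 358 px 314.0 266.0 z [0.0486 0.0515 0.1004 0.1035] lat [-0.0286 -0.0272 -0.0011  0.0295  0.0322] nrm [-0.0078 -0.0053  0.0019]
inl 308 normal head 5.32 tilt -0.72 rms 0.00103 o [ 0.4738 -0.1453  0.0769]
low edge [0.049 0.049 0.05  0.048 0.03  0.05  0.049 0.047] up [0.103 0.102 0.102 0.104 0.104 0.102 0.101 0.102] lat [-0.027 -0.02  -0.013 -0.006  0.001  0.008  0.015  0.022  0.029]
the job is handed in; nothing more can be done
None
```

I handed the job in at about 13.7 s with the mirror still held upright over the yellow cap: its centre is at about 75 mm, and its silver face points within about half a degree of midway between dot and lens by my measurements. The hand-in gave no verdict.

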